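# Draw the sample tray of a drying case out to the loading mark and hold it

### The job

Swing the red latch lever of the blue drying case fully aside and open the clear lid all the way back, past upright; then take the white sample tray by its orange upright grip and draw it out of the open end of the case until its black outer edge is in line with the red pointer of the little stand. Drawn that far the tray tips over by itself, so keep it level, with its inner end lying on the case floor, and finish while still holding it there with the gripper, clear of the stand. Never let it tip, and leave the three bottles where they stand.

Things in the scene. Friction and masses are not known exactly. Their poses are not given: they have to be found in the camera images.
- latch (a joint): Swing latch on the front of the case, turning about an upright pin, in rad. Near 0 its steel nose (35 mm long from the pin, 16 mm wide) lies 3 mm over the lid's front edge and really blocks the lid; it grows as the red tail swings anticlockwise seen from above, from pointing away from the case (case -x) to pointing along the case's front (case -y). The nose is clear of the lid from 1.25; the stop is at 1.6. It stays where it is left (about 1.2 N at the knob moves it).
- latch_knob (a point): Middle of the latch's upright red knob, at the end of the tail: a cylinder 18 mm across and 40 mm tall, this point 22 mm above its foot and 18 mm below its top. 45 mm from the latch pin; the tail under it is a bar 8 mm thick.
- latch_pivot (a point): On the axis of the latch pin (upright), level with the underside of the lever, 126 mm above the bench. Fixed to the case, axes as the case's.
- lid (a joint): Clear hinged lid with an aluminium rim, 136 mm (x) x 300 mm (y) x 8 mm, in rad: 0 closed (lying level), 1.57 upright, 1.9 at the stop, leaning back. Stiff hinge: it stays at any angle; lifting it by the handle takes about 4 N.
- lid_handle (a point): Middle of the lid's black handle: a round bar 10 mm thick, 90 mm long along the case's y, its centre 35 mm above the lid's top face, on two end posts. 118 mm from the hinge line along the lid, 18 mm behind the lid's front edge, and 43 mm off the lid's underside. Its frame turns with the lid (about y).
- lid_hinge (a point): Middle of the lid's hinge line, on the rim of the case's far wall, 115 mm above the bench; the line runs along y. Fixed to the case, axes as the case's: z up, x from the front (latch) wall towards the hinge, y along the case towards its open end.
- case_mouth (a point): Middle of the edge of the case's floor at the open end, where the tray comes out; the floor is 60 mm above the bench. Axes as the case's, y points out of the mouth. The case is fixed: 136 mm (x) x 300 mm (y) x 115 mm high without the lid; it is open only at its +y end, its other three walls are 8 mm thick and rise 55 mm above the floor, 120 mm apart in x. Its yaw on the bench varies.
- tray: Loose white tray, a flat plate 108 mm (x) x 260 mm (y) x 8 mm, 0.3 to 0.5 kg, lying on the case floor under the lid with about 6 mm play to either side; origin at the centre of its underside, y points to its outer end, as out of the mouth. Two amber vials (26 mm across, 36 mm tall) are fixed on it 30 mm outward of its centre. It tips by itself once more than about 105 mm hangs out.
- tray_grip (a point): Middle of the tray's orange upright grip: a block 36 mm (x) x 14 mm (y) x 40 mm tall standing on the plate, this point 20 mm above the plate; it is 25 mm inward of the tray's outer edge and 10 mm to the -x side of its middle line. Under the closed lid it cannot be reached.
- tray_edge (a point): Middle of the tray's outer edge (black strip), half-way up the plate; axes as the tray's.
- tray_tail (a point): Middle of the tray's inner edge, on its underside; axes as the tray's.
- mark: Fixed little stand, dark foot 50 x 50 mm and a white upright post with a red line, 68 mm high, standing about 16 mm beside the tray's path on the hinge side; origin under the pointer's middle, axes as the case's. Its place along the case's y varies.
- mark_line (a point): Tip of the stand's red pointer (a rod 4 mm thick, 30 mm long along x, pointing at the tray), 64 mm above the bench. The tray's outer edge shall come level with it along the case's y, 125 to 155 mm out from the mouth. Axes as the case's.
- amber: Bystander: loose amber bottle with a white cap, 60 mm across, 130 mm tall, origin under its centre.
- jar: Bystander: loose white jar with a blue cap, 60 mm across, 75 mm tall, origin under its centre.
- flask: Bystander: loose clear bottle with a red cap, 56 mm across, 110 mm tall, origin under its centre.
Not all that is in view belongs to the job. Leave any pink or yellow look-alike of the mark alone.

How it is judged:
By the outcome, as a careful person would: the job done as asked, in the order asked, and still so for the second after the job is handed in, while the arm keeps its last pose, push and grip.
It also fails if it takes over 64 s, if anything falls off the work surface, if the arm or the gripper's body presses on something with over 40 N, if the wrist force passes 120 N, or if a joint passes its speed limit or range.

### The arm

A 7-joint arm with a two-finger parallel gripper is mounted at the origin on the work surface. World frame = base frame: x ahead of the robot, y to its left, z up, the work surface at z = 0. Lengths are in mm, angles in rad, forces in N, time in s.
With the tool pointing down it reaches from about 425 to 950 mm from the base axis. Payload 4.7 kg.
Tool frame: the origin (TCP) lies on the mounting face of the last link; the fingertips stand 182 mm ahead of it and the grasp point (between the pads) lies 164 mm ahead of it; z points along the fingers, x is the direction in which the jaws open and shut, and the axes are right-handed (so a half turn about z gives the same grasp; the last joint's range is limited). The gripper opens to 87 mm and grips with 3 to 60 N. Pads are 19 mm wide; open, the fingers measure 117 mm over their backs; the gripper's body (75 mm by 190 mm) begins 51 mm behind the grasp point.
Start: joints at [1.194, 0.469, -0.049, 1.532, 0.024, 1.141, -0.082], TCP at [230.096, -634.576, 404.773] pointing down, gripper open.
Joint ranges: [-2.59, 2.59], [-0.33, 1.99], [-1.39, 1.29], [0.1, 2.45], [-1.04, 4.18], [0.21, 1.99], [-2.66, 2.66]. Speed limits (rad/s): [2.57, 2.57, 3.14, 3.14, 3.14, 3.14, 3.14].

### API

Orientations are given as a 3x3 rotation matrix whose columns are the frame's x, y, z axes.
In Python, from plant import robot, cams gives the robot as it stands. The module is installed in compiled form; this text tells all that it offers.
- The arm moves only by the tool arm_command, never from a script. Its arguments are lists of equal length, an entry for each row: "claw": the closure in counts, from 0 (fully open) to 255 (shut); "slide": the shift along the tool's x, y, z in m, a list of three; "rotation": the turn, a rotation vector about the tool's x, y, z in rad, a list of three. A call has 1 to 20 rows; each row shifts and turns the commanded pose from where the row before left it, along the tool's axes as they then stand; what a row does not reach is not made up. A row lasts 1/12 s, in which the tool goes at most 41.7 mm and 7.16 degrees, less where a joint would pass 70% of its speed; a pose out of reach is approached as far as the arm can. A call with a gripper value outside its range is refused whole. The fingers move at their own pace and stop on an object; "force" is the grip in N (left out, the last holds). Time passes only in rows, so rows that do not move let the fingers close. It gives the time, the measured TCP pose, the force and the opening at its end, in the units of the state.
- robot.state(): the state, without advancing time (a new reading comes with each control period).
- cams.get_image(name): name is "scene" or "top" or "wrist"; returns (picture, depth): 400x640x3 uint8, blue, green, red; 400x640 float32, mm along the optical axis (not along the pixel's ray), 0 where there is no reading.
- cams.get_calibration(name): a dict with "mtx" (3x3 intrinsics, pixels), "dist" ([k1, k2, p1, p2, k3] as OpenCV has them; the pictures are not rectified), "world_from_camera" (4x4, takes a point from camera to world coordinates). Camera axes: x right, y down, z forward; pixel columns grow to the right and rows downward; lengths in mm; the calibration is good to about 2 mm. A picture is of the moment at which its call begins: read the wrist's pose just before it. get_calibration takes no time and is no camera call; for the wrist camera it gives the pose at the moment of the call.
- robot.hand_in(): hands the job in, once; it reports no verdict.
The state is a dict: "clock": time; "q": joint angles; "dq": joint speeds; "joint_efforts": joint torques, N m; "ee_pos": TCP position; "orientation": TCP orientation; "ft_force": force on the tool from outside, world axes, zero at the start; "ft_torque": the same for the moment, N m; "width": opening from 0.0 (shut) to 1.0 (fully open).
Only numpy, scipy, OpenCV 4.12 (cv2) and the standard library are available. Lean on these libraries where they do the work, as an engineer would, in place of code of your own. Each camera call takes 0.05 s, during which the arm holds its last target.

## Working session

There is one attempt and no reset: what is moved stays moved. The work goes in short steps, Python scripts to look and compute and a tool call to move; the robot and the scene stay as the last step left them, time stands still between calls to the robot, and variables do not carry over. Pictures are saved under pics/ and viewed, and the job is handed in when it is done.

Besides the shell and the picture viewer there is one more tool, called after "Request:" by a JSON object that holds its "name" and its "arguments". arm_command: Moves the arm, as the interface text tells. Its arguments: {"type":"object","properties":{"claw":{"type":"array"},"slide":{"type":"array"},"rotation":{"type":"array"},"force":{"type":"number"}},"required":["claw","slide","rotation"]}

```bash
mkdir -p pics
python3 - <<'E'
from plant import robot, cams
import cv2,pickle
s=robot.state(); print({k:(v if not hasattr(v,'round') else v) for k,v in s.items()})
d={}
for n in ("scene","top","wrist"):
    c=cams.get_calibration(n); im,dp=cams.get_image(n); d[n]=(im,dp,c)
    cv2.imwrite(f"pics/{n}0.png",im); print(n,c)
pickle.dump(d,open("d0.pkl","wb"))
E
```

```text
{'clock': 0.0, 'q': array([ 1.19408618,  0.4694437 , -0.04859228,  1.53369703,  0.02413628,
        1.14099162, -0.08231416]), 'dq': array([-0.00029175, -0.00051966, -0.00020676,  0.00080769, -0.00038658,
       -0.00136397, -0.00207398]), 'joint_efforts': array([-5.93280492e-04, -5.07976592e+01, -8.08937266e-02, -2.36153090e+01,
       -6.13809563e-02,  3.78332287e-02,  1.68633469e-04]), 'ee_pos': array([ 229.99960506, -634.34517656,  403.69624773]), 'orientation': array([[ 3.40867652e-01, -9.40110983e-01, -7.64207126e-04],
       [-9.40109271e-01, -3.40868492e-01,  1.79711905e-03],
       [-1.94998549e-03,  1.05858452e-04, -9.99998093e-01]]), 'ft_force': array([-0.10523343, -0.44579559, -0.4637716 ]), 'ft_torque': array([-0.01667175, -0.08034207, -0.00690833]), 'width': 1.0018691786738876}
scene {'mtx': array([[365.55172348,   0.        , 322.20680914],
       [  0.        , 365.55172348, 195.28217183],
       [  0.        ,   0.        ,   1.        ]]), 'dist': array([0.01442621, 0.        , 0.        , 0.        , 0.        ]), 'world_from_camera': array([[-6.98542363e-01,  5.41
[... 837 characters left out ...]
       [ 0.00000000e+00,  0.00000000e+00,  0.00000000e+00,
         1.00000000e+00]])}
wrist {'mtx': array([[334.8350897 ,   0.        , 319.40022804],
       [  0.        , 334.8350897 , 199.99857768],
       [  0.        ,   0.        ,   1.        ]]), 'dist': array([-0.04341212,  0.        ,  0.        ,  0.        ,  0.        ]), 'world_from_camera': array([[ 3.41713239e-01, -9.01597063e-01, -2.65244791e-01,
         3.02139321e+02],
       [-9.39803804e-01, -3.28101312e-01, -9.54899926e-02,
        -6.07557663e+02],
       [-9.33667024e-04,  2.81908258e-01, -9.59440911e-01,
         3.85122996e+02],
       [ 0.00000000e+00,  0.00000000e+00,  0.00000000e+00,
         1.00000000e+00]])}
```

View pics/scene0.png

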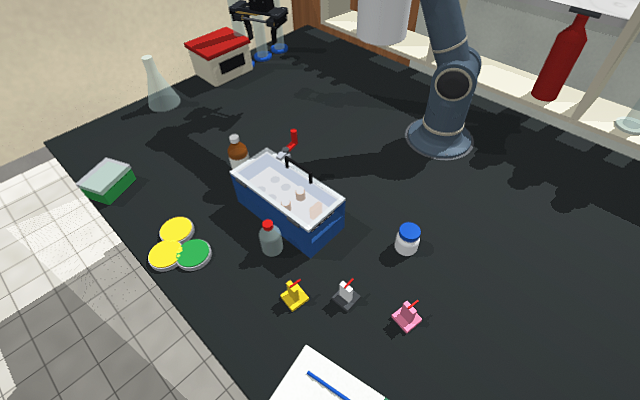

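View pics/top0.png

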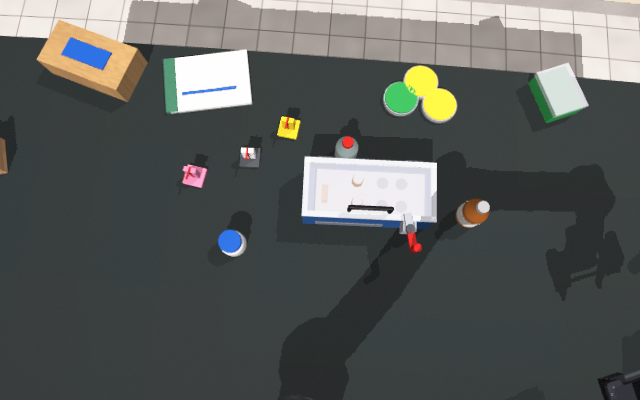

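```bash
cat > h.py <<'E'
import cv2,numpy as np,pickle
def ray(c,px):
    u=cv2.undistortPoints(np.array([[px]],float),c["mtx"],c["dist"])[0,0]
    T=c["world_from_camera"]; d=T[:3,:3]@np.array([u[0],u[1],1.]); return T[:3,3],d
def onz(c,px,z):
    o,d=ray(c,px); return o+d*(z-o[2])/d[2]
def tri(c1,p1,c2,p2):
    o1,d1=ray(c1,p1);o2,d2=ray(c2,p2);d1/=np.linalg.norm(d1);d2/=np.linalg.norm(d2)
    s=np.linalg.lstsq(np.stack([d1,-d2],1),o2-o1,rcond=None)[0]
    a=o1+s[0]*d1;b=o2+s[1]*d2; return (a+b)/2,np.linalg.norm(a-b)
def proj(c,P):
    T=np.linalg.inv(c["world_from_camera"]); r,_=cv2.Rodrigues(T[:3,:3])
    return cv2.projectPoints(np.array(P,float).reshape(-1,1,3),r,T[:3,3],c["mtx"],c["dist"])[0][:,0]
E
python3 - <<'E'
from h import *
d=pickle.load(open("d0.pkl","rb"))
t=d["top"][0]; cv2.imwrite("pics/topc.png",cv2.resize(t[100:270,220:500],(784,476),interpolation=cv2.INTER_CUBIC))
s=d["scene"][0]; cv2.imwrite("pics/scc.png",cv2.resize(s[115:330,220:440],(586,573),interpolation=cv2.INTER_CUBIC))
E
```

```text
(no output)
```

View pics/topc.png

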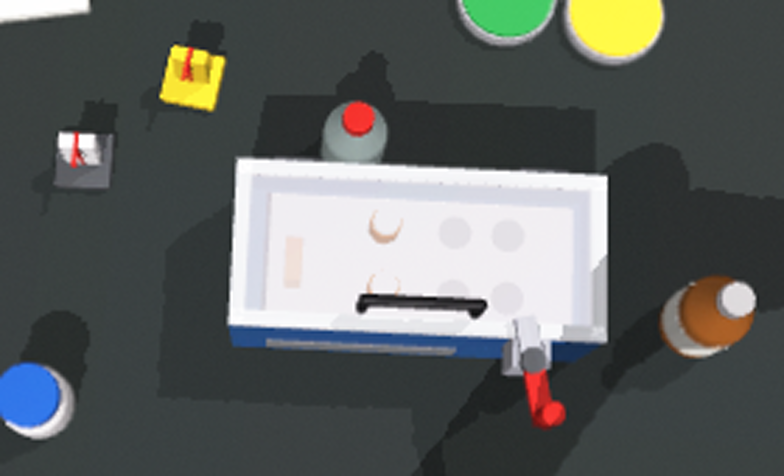

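View pics/scc.png

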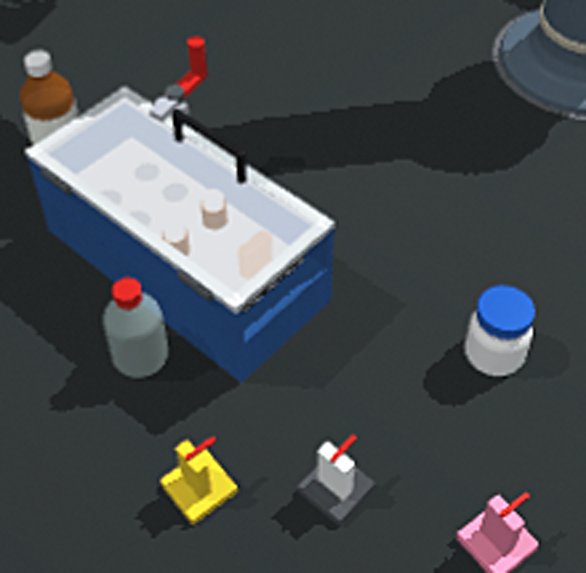

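Run:
```python
from h import *
d=pickle.load(open("d0.pkl","rb"))
ct=d["top"][2];cs=d["scene"][2]
T=lambda p:(p[0]/2.8+220,p[1]/2.8+100)
S=lambda p:(p[0]/2.664+220,p[1]/2.664+115)
C=[T(p) for p in [(238,158),(607,177),(606,342),(230,326)]]  # hinge-mouth, hinge-back, front-back, front-mouth
W=np.array([onz(ct,p,123) for p in C]); print(W.round(1))
C2=[S(p) for p in [(238,308),(27,152),(125,88),(333,224)]]
W2=np.array([onz(cs,p,123) for p in C2]); print(W2.round(1))
for w in (W,W2): print([np.linalg.norm(w[i]-w[(i+1)%4]).round(1) for i in range(4)])
# fit: model corners in case frame origin center
M=np.array([[68,150],[68,-150],[-68,-150],[-68,150]],float)
for w in (W,W2,(W+W2)/2):
    A=w[:,:2]-w[:,:2].mean(0); H=M.T@A; yaw=np.arctan2(H[0,1]-H[1,0],H[0,0]+H[1,1]); R=np.array([[np.cos(yaw),-np.sin(yaw)],[np.sin(yaw),np.cos(yaw)]])
    print(w.mean(0).round(1),yaw, (A-M@R.T).round(1).tolist())
print("knob top",tri(ct,T((548,414)),cs,S((197,44))))
print("pivot", tri(ct,T((535,354)),cs,S((175,94))))
print("handle ends",tri(ct,T((363,299)),cs,S((241,158))),tri(ct,T((481,305)),cs,S((178,113))))
print("mark tip",tri(ct,T((75,163)),cs,S((355,437))))
for p in [(75,163),(77,133)]: print(onz(ct,T(p),64))
for p in [(355,437),(332,459)]: print(onz(cs,S(p),64))
print("caps amber",onz(ct,T((738,300)),130),"jar",onz(ct,T((28,398)),75),"flask",onz(ct,T((358,118)),110))
print(onz(ct,T((293,262)),108))
# red mask details
for n in("top","scene"):
    im=d[n][0]; h=cv2.cvtColor(im,cv2.COLOR_BGR2HSV); m=(((h[...,0]<6)|(h[...,0]>174))&(h[...,1]>150)&(h[...,2]>90)).astype(np.uint8)
    k,l,st,ce=cv2.connectedComponentsWithStats(m)
    for i in range(1,k):
        if st[i,4]>6: print(n,st[i],ce[i].round(1))
```

```text
[[ 652.2   24.8  123. ]
 [ 660.6 -275.2  123. ]
 [ 525.2 -278.5  123. ]
 [ 514.3   19.4  123. ]]
[[ 652.6   31.8  123. ]
 [ 663.3 -267.4  123. ]
 [ 529.7 -270.8  123. ]
 [ 521.1   26.7  123. ]]
[np.float64(300.1), np.float64(135.4), np.float64(298.2), np.float64(137.9)]
[np.float64(299.4), np.float64(133.6), np.float64(297.6), np.float64(131.6)]
[ 588.1 -127.4  123. ] 0.0322348387963959 [[1.0, 0.1], [-0.3, -0.1], [0.3, 1.0], [-1.0, -0.9]]
[ 591.7 -119.9  123. ] 0.03238673279192715 [[-2.2, -0.4], [-1.2, 0.2], [1.2, 1.3], [2.2, -1.1]]
[ 589.9 -123.6  123. ] 0.032310524131401626 [[-0.6, -0.2], [-0.7, 0.1], [0.7, 1.1], [0.6, -1.0]]
knob top (array([ 459.58615796, -226.15720727,  166.84305   ]), np.float64(0.5853655362358423))
pivot (array([ 507.30642867, -218.00678648,  132.44617409]), np.float64(7.271338365604076))
handle ends (array([538.29690868, -81.31625006, 150.76826181]), np.float64(3.0539588838400413)) (array([ 539.71552475, -171.86709628,  154.74005486]), np.float64(4.186253435720738))
mark tip (array([651.89053872, 168.33952206,  63.39800082]), np.float64(5.3223181588532436))
[
[... 152 characters left out ...]
.        ]
caps amber [ 566.01757206 -381.36493969  130.        ] jar [449.09436981 181.06743044  75.        ] flask [698.02447815 -70.52243285 110.        ]
[572.95586166 -26.27403817 108.        ]
top [285 120   3   8  13] [286.5 123.7]
top [342 136  12  13 107] [347.6 141.8]
top [245 147   4  13  19] [246.6 153.7]
top [186 167   8  12  28] [188.5 172.7]
top [407 232  15  21 195] [413.4 242.8]
scene [ 532   14   57   87 2057] [560.9  60.6]
scene [ 184   27   66   34 1150] [216.  43.]
scene [287 129  11  22 138] [292.7 139.2]
scene [262 219  11  12 101] [267.1 224.6]
scene [290 279  11   8  23] [295.6 282.1]
scene [344 278  10  10  25] [348.8 282.4]
scene [408 300  11   9  30] [412.9 303.8]
```

View pics/wrist0.png

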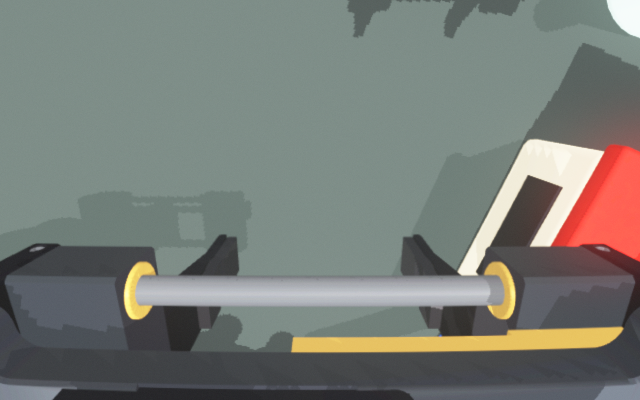

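```bash
cat >> h.py <<'E'
def delta(R,p,target): return R.T@(np.array(target,float)-p)/1000
E
python3 - <<'E'
from h import *
from plant import robot
s=robot.state(); print(delta(s["orientation"],s["ee_pos"],[450,-226,400]))
E
```

```text
[-0.30896461 -0.3459946   0.00439482]
```

Request:
{"name": "arm_command", "arguments": {"claw": [150,150,150,150,150,150,150,150,150,150,150,150,150,150,150], "slide": [[-0.0257,-0.0288,0],[-0.0257,-0.0288,0],[-0.0257,-0.0288,0],[-0.0257,-0.0288,0],[-0.0257,-0.0288,0],[-0.0257,-0.0288,0],[-0.0257,-0.0288,0],[-0.0257,-0.0288,0],[-0.0257,-0.0288,0],[-0.0257,-0.0288,0],[-0.0257,-0.0288,0],[-0.0257,-0.0288,0],[0,0,0],[0,0,0],[0,0,0]], "rotation": [[0,0,0],[0,0,0],[0,0,0],[0,0,0],[0,0,0],[0,0,0],[0,0,0],[0,0,0],[0,0,0],[0,0,0],[0,0,0],[0,0,0],[0,0,0.09],[0,0,0.09],[0,0,0]], "force": 8}}

```text
clock: 1.4
ee_pos: [450.1, -226.0, 404.6]
orientation: [[0.167, -0.986, -0.0], [-0.986, -0.167, -0.0], [-0.0, 0.0, -1.0]]
ft_force: [0.4, 0.1, -0.2]
width: 0.414
```

```bash
cat > look.py <<'E'
import sys
from plant import robot,cams
from h import *
n,tag=sys.argv[1],sys.argv[2]
s=robot.state();c=cams.get_calibration(n);im,dp=cams.get_image(n)
pickle.dump((im,dp,c,s),open(tag+".pkl","wb"));cv2.imwrite(f"pics/{tag}.png",im)
print(s["clock"],s["ee_pos"].round(1),s["orientation"][:,0].round(3),s["width"],s["ft_force"].round(1),s["q"].round(2))
E
python3 look.py wrist w1
```

```text
1.4 [ 450.1 -226.   404.6] [ 0.167 -0.986 -0.   ] 0.4138146806517074 [ 0.4  0.1 -0.2] [ 0.6   0.2  -0.25  1.92  0.06  1.02 -1.08]
```

View pics/w1.png

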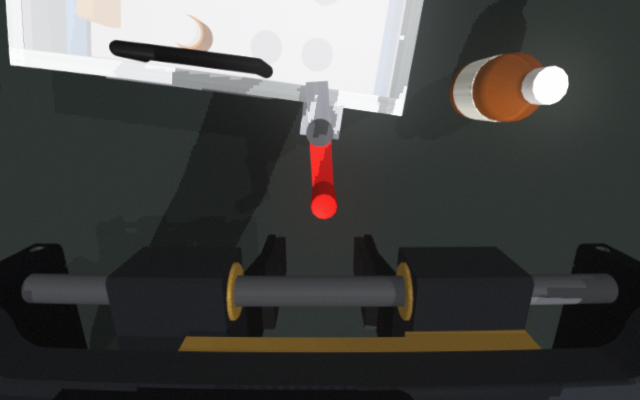

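Run:
```python
from h import *
im,dp,c,s=pickle.load(open("w1.pkl","rb"))
print("knob top",onz(c,(323.5,206.5),166))
print("pivot",onz(c,(320,131),142), dp[131,320],dp[206,323],c["world_from_camera"][:3,3])
print("corner front-back",onz(c,(404,114),123))
print("amber",onz(c,(546,85),130))
print("front edge L",onz(c,(11,63),123))
k=onz(c,(323.5,206.5),166); print(delta(s["orientation"],s["ee_pos"],[k[0],k[1],320]))
```

```text
knob top [ 457.97374727 -227.28543429  166.        ]
pivot [ 506.06104636 -216.67241039  142.        ] 241.46167 220.42795 [ 525.78627195 -212.62691001  385.90889525]
corner front-back [ 528.13345383 -278.1588236   123.        ]
amber [ 567.56111522 -376.27356987  130.        ]
front edge L [517.52027384  24.44649719 123.        ]
[ 0.00255859 -0.00757281  0.08459002]
```

Request:
{"name": "arm_command", "arguments": {"claw": [150,150,150,150,255,255,255,255], "slide": [[0.0026,-0.0076,0.02],[0,0,0.03],[0,0,0.0366],[0,0,0],[0,0,0],[0,0,0],[0,0,0],[0,0,0]], "rotation": [[0,0,0],[0,0,0],[0,0,0],[0,0,0],[0,0,0],[0,0,0],[0,0,0],[0,0,0]], "force": 6}}

```text
clock: 2.12
ee_pos: [458.4, -228.4, 320.2]
orientation: [[0.167, -0.986, 0.003], [-0.986, -0.167, -0.001], [0.002, -0.003, -1.0]]
ft_force: [-0.1, -0.3, 2.1]
width: 0.207
```

```bash
python3 look.py wrist w2
```

```text
2.1167 [ 458.4 -228.4  320.2] [ 0.167 -0.986  0.002] 0.20715547914581112 [-0.1 -0.3  2.1] [ 0.58  0.31 -0.25  2.    0.1   0.84 -1.12]
```

View pics/w2.png

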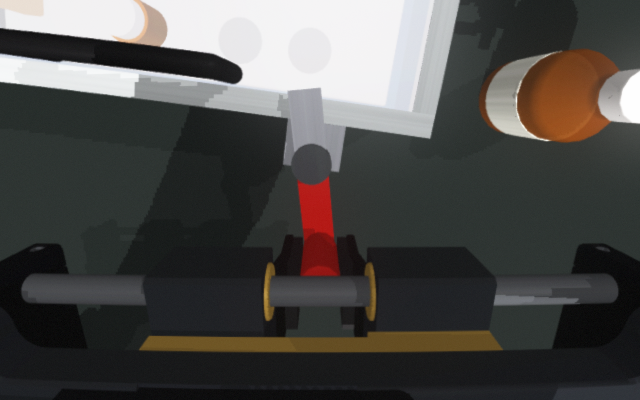

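Run:
```python
from h import *
im,dp,c,s=pickle.load(open("w2.pkl","rb"))
print(dp[164,311]); 
for z in (138,142,146):
    p=onz(c,(311,164),z); R=s["orientation"]; g=s["ee_pos"]+R[:,2]*164
    print(z,p.round(1),(R.T@(p-g)).round(1))
    T=c["world_from_camera"]; 
print((np.linalg.inv(T)@np.r_[p,1])[2])
```

```text
164.02902
138 [ 504.9 -216.2  138. ] [ -4.5 -47.4  18.3]
142 [ 505.7 -216.2  142. ] [ -4.4 -48.1  14.3]
146 [ 506.4 -216.2  146. ] [ -4.3 -48.8  10.3]
157.24581366655843
```

Request:
{"name": "arm_command", "arguments": {"claw": [255,255,255,255,255,255,255,255,255,255,255,255], "slide": [[0.0054,-0.0008,0],[0.0054,-0.0008,0],[0.0054,-0.0008,0],[0.0054,-0.0008,0],[0.0054,-0.0008,0],[0.0054,-0.0008,0],[0.0054,-0.0008,0],[0.0054,-0.0008,0],[0.0054,-0.0008,0],[0.0054,-0.0008,0],[0.0054,-0.0008,0],[0,0,0]], "rotation": [[0,0,-0.12],[0,0,-0.12],[0,0,-0.12],[0,0,-0.12],[0,0,-0.12],[0,0,-0.12],[0,0,-0.12],[0,0,-0.12],[0,0,-0.12],[0,0,-0.12],[0,0,-0.12],[0,0,0]], "force": 6}}

```text
clock: 3.17
ee_pos: [503.2, -263.6, 320.0]
orientation: [[0.997, -0.082, 0.004], [-0.082, -0.997, -0.003], [0.004, 0.003, -1.0]]
ft_force: [0.6, -3.1, 4.8]
width: 0.201
```

```bash
python3 look.py wrist w3
```

```text
3.1667 [ 503.2 -263.6  320. ] [ 0.997 -0.082  0.004] 0.20092008397922753 [ 0.6 -3.1  4.8] [ 0.8   0.43 -0.51  1.86  0.26  0.91  0.09]
```

View pics/w3.png

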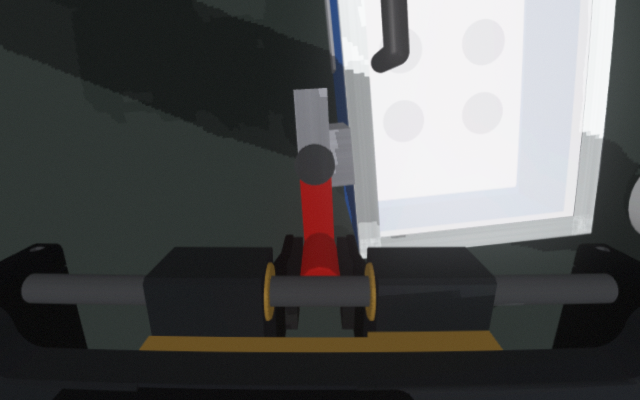

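Request:
{"name": "arm_command", "arguments": {"claw": [255,255,150,150,150,150,150,150], "slide": [[0.004,-0.0005,0],[0,0,0],[0,0,0],[0,0,0],[0,0,-0.03],[0,0,-0.03],[0,0,0],[0,0,0]], "rotation": [[0,0,-0.08],[0,0,0],[0,0,0],[0,0,0],[0,0,0],[0,0,0],[0,0,-0.03],[0,0,0]]}}

```text
clock: 3.88
ee_pos: [506.2, -261.3, 379.6]
orientation: [[1.0, 0.027, 0.002], [0.027, -1.0, -0.001], [0.002, 0.001, -1.0]]
ft_force: [-0.4, -0.7, 0.2]
width: 0.406
```

```bash
python3 look.py wrist w4
python3 - <<'E'
from h import *
im,dp,c,s=pickle.load(open("w4.pkl","rb"))
print(delta(s["orientation"],s["ee_pos"],[541,-126,380]))
E
```

```text
3.8833 [ 506.2 -261.3  379.6] [1.    0.027 0.002] 0.4061753062207435 [-0.4 -0.7  0.2] [ 0.84  0.38 -0.56  1.79  0.23  1.03  0.22]
[ 0.03836916 -0.13436756 -0.00042585]
```

View pics/w4.png

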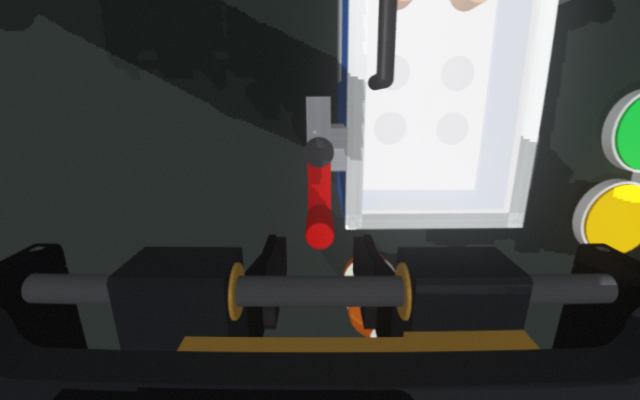

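Run:
```python
from h import *
im,dp,c,s=pickle.load(open("w4.pkl","rb"))
k=onz(c,(320,236),166);p=onz(c,(319,151),142);print(k,p)
a=np.arctan2(*(k-p)[[1,0]]);print("latch",(a%(2*np.pi))-np.pi-.032)
print("handle near end",onz(c,(377,84),158),onz(c,(387,5),158))
```

```text
[ 506.76721444 -264.74523281  166.        ] [ 504.78957638 -214.91882569  142.        ]
latch 1.5784660656015985
handle near end [ 537.10185123 -172.96175864  158.        ] [ 539.7277972  -131.37169321  158.        ]
```

Request:
{"name": "arm_command", "arguments": {"claw": [150,150,150,150,150], "slide": [[0.0096,-0.0336,0],[0.0096,-0.0336,0],[0.0096,-0.0336,0],[0.0096,-0.0336,0],[0,0,0]], "rotation": [[0,0,0],[0,0,0],[0,0,0],[0,0,0],[0,0,0]]}}

```text
clock: 4.35
ee_pos: [541.4, -118.2, 377.3]
orientation: [[0.999, 0.037, -0.001], [0.037, -0.999, 0.006], [-0.001, -0.006, -1.0]]
ft_force: [-0.5, 0.4, -0.0]
width: 0.414
```

```bash
python3 look.py wrist w5
```

```text
4.35 [ 541.4 -118.2  377.3] [ 0.999  0.037 -0.001] 0.41362555885972346 [-0.5  0.4 -0. ] [ 0.62  0.36 -0.61  1.83  0.23  1.02 -0.04]
```

View pics/w5.png

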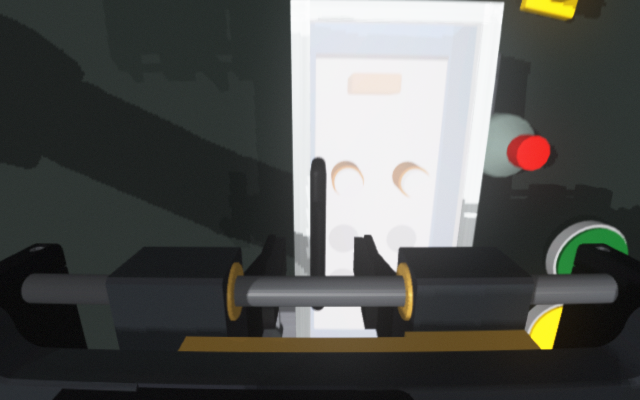

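Request:
{"name": "arm_command", "arguments": {"claw": [150,150,150,255,255,255,255], "slide": [[0,0.006,0.025],[0,0,0.03],[0,0,0],[0,0,0],[0,0,0],[0,0,0],[0,0,0]], "rotation": [[0,0,0],[0,0,0],[0,0,0],[0,0,0],[0,0,0],[0,0,0],[0,0,0]], "force": 20}}

```text
clock: 4.98
ee_pos: [541.4, -132.7, 324.6]
orientation: [[1.0, 0.027, 0.002], [0.027, -1.0, -0.001], [0.002, 0.001, -1.0]]
ft_force: [-1.0, 0.2, 0.7]
width: 0.188
```

```bash
python3 look.py wrist w6
```

```text
4.9833 [ 541.4 -132.7  324.6] [1.    0.027 0.002] 0.18784592495195188 [-1.   0.2  0.7] [ 0.61  0.43 -0.58  1.88  0.29  0.92 -0.07]
```

View pics/w6.png

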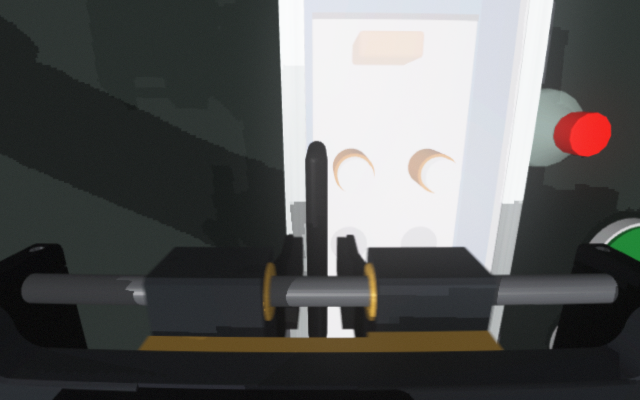

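Run:
```python
from h import *
im,dp,c,s=pickle.load(open("w6.pkl","rb"))
from scipy.spatial.transform import Rotation as Ro
# case-plane 2D: X along case x, Z up. Y ignored. tool frame: x=X, z=-Z at tilt 0
r=np.hypot(118,43);ph=np.arctan2(43,118)
n=13;th=np.linspace(0,1.88,n+1);til=np.linspace(0,0.39,n+1)
def tcp(t,a):
    g=np.array([-r*np.cos(ph+t),r*np.sin(ph+t)]); return g+164*np.array([np.sin(a),np.cos(a)])
for i in range(n):
    d=tcp(th[i+1],til[i+1])-tcp(th[i],til[i]); a=til[i]
    tx=np.array([np.cos(a),-np.sin(a)]);tz=-np.array([np.sin(a),np.cos(a)])
    print([round(d@tx/1000,4),0,round(d@tz/1000,4)],[0,round(til[i]-til[i+1],3),0])
```

```text
[np.float64(0.0123), 0, np.float64(-0.0165)] [0, np.float64(-0.03), 0]
[np.float64(0.0142), 0, np.float64(-0.0155)] [0, np.float64(-0.03), 0]
[np.float64(0.0159), 0, np.float64(-0.0144)] [0, np.float64(-0.03), 0]
[np.float64(0.0175), 0, np.float64(-0.013)] [0, np.float64(-0.03), 0]
[np.float64(0.0189), 0, np.float64(-0.0115)] [0, np.float64(-0.03), 0]
[np.float64(0.0201), 0, np.float64(-0.0098)] [0, np.float64(-0.03), 0]
[np.float64(0.0212), 0, np.float64(-0.008)] [0, np.float64(-0.03), 0]
[np.float64(0.022), 0, np.float64(-0.0061)] [0, np.float64(-0.03), 0]
[np.float64(0.0226), 0, np.float64(-0.0041)] [0, np.float64(-0.03), 0]
[np.float64(0.0229), 0, np.float64(-0.0021)] [0, np.float64(-0.03), 0]
[np.float64(0.0231), 0, np.float64(0.0)] [0, np.float64(-0.03), 0]
[np.float64(0.023), 0, np.float64(0.0021)] [0, np.float64(-0.03), 0]
[np.float64(0.0226), 0, np.float64(0.0041)] [0, np.float64(-0.03), 0]
```

Request:
{"name": "arm_command", "arguments": {"claw": [255,255,255,255,255,255,255,255,255], "slide": [[0,0,0],[0,0,0],[0.0123,0,-0.0165],[0.0142,0,-0.0155],[0.0159,0,-0.0144],[0.0175,0,-0.013],[0.0189,0,-0.0115],[0.0201,0,-0.0098],[0,0,0]], "rotation": [[0,0,0],[0,0,0],[0,-0.03,0],[0,-0.03,0],[0,-0.03,0],[0,-0.03,0],[0,-0.03,0],[0,-0.03,0],[0,0,0]], "force": 20}}

```text
clock: 5.78
ee_pos: [646.8, -129.5, 398.8]
orientation: [[0.984, 0.027, -0.179], [0.027, -1.0, -0.006], [-0.179, 0.001, -0.984]]
ft_force: [-3.7, -2.1, 13.9]
width: 0.105
```

```bash
python3 look.py scene s7
python3 - <<'E'
import cv2
im=cv2.imread("pics/s7.png"); cv2.imwrite("pics/s7c.png",cv2.resize(im[80:330,180:440],(624,600),interpolation=cv2.INTER_CUBIC))
E
```

```text
5.7833 [ 646.8 -129.5  398.8] [ 0.984  0.027 -0.179] 0.10488225749664319 [-3.7 -2.1 13.9] [ 0.5   0.55 -0.56  1.5   0.29  1.36 -0.08]
```

View pics/s7c.png

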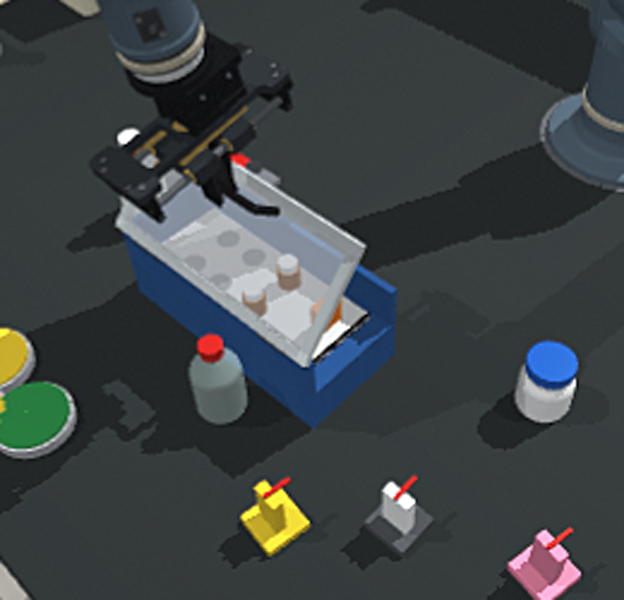

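Request:
{"name": "arm_command", "arguments": {"claw": [255,255,255,255,255,255,255,255], "slide": [[0.0212,0,-0.008],[0.022,0,-0.0061],[0.0226,0,-0.0041],[0.0229,0,-0.0021],[0.0231,0,0],[0.023,0,0.0021],[0.0226,0,0.0041],[0,0,0]], "rotation": [[0,-0.03,0],[0,-0.03,0],[0,-0.03,0],[0,-0.03,0],[0,-0.03,0],[0,-0.03,0],[0,-0.03,0],[0,0,0]]}}

```text
clock: 6.5
ee_pos: [800.3, -125.1, 364.8]
orientation: [[0.923, 0.027, -0.383], [0.026, -1.0, -0.01], [-0.383, -0.0, -0.924]]
ft_force: [-1.1, -0.5, -4.6]
width: 0.106
```

```bash
python3 look.py scene s8
python3 - <<'E'
import cv2
im=cv2.imread("pics/s8.png"); cv2.imwrite("pics/s8c.png",cv2.resize(im[80:330,180:440],(624,600),interpolation=cv2.INTER_CUBIC))
E
```

```text
6.5 [ 800.3 -125.1  364.8] [ 0.923  0.026 -0.383] 0.10598647495515319 [-1.1 -0.5 -4.6] [ 0.31  0.87 -0.48  0.99  0.34  1.75 -0.07]
```

View pics/s8c.png

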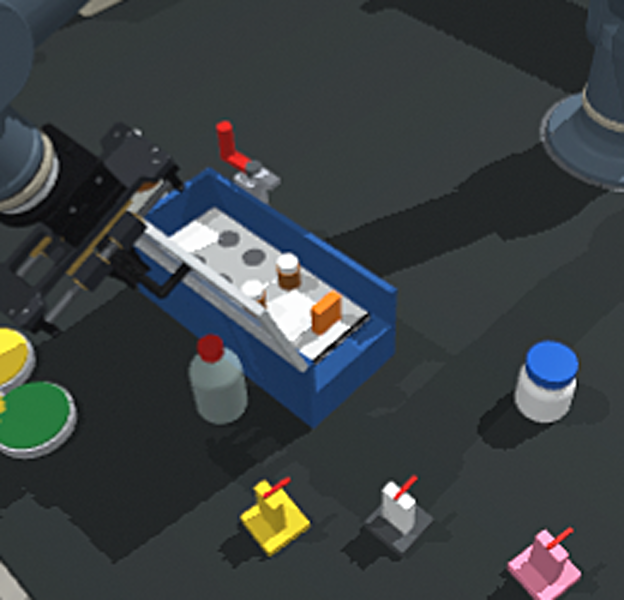

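Request:
{"name": "arm_command", "arguments": {"claw": [205,205,205,205,205,205,205,205,150,150,150,150], "slide": [[0,0,0],[0,0,0],[0,0,0],[0,0,-0.02],[0,0,-0.03],[0,0,-0.035],[0,0,-0.035],[0,0,0],[0,0,0],[0,0,0],[0,0,0],[0,0,0]], "rotation": [[0,0,0],[0,0,0],[0,0,0],[0,0,0],[0,0,0],[0,0,0],[0,0,0],[0,0.098,0],[0,0.098,0],[0,0.098,0],[0,0.096,0],[0,0,0]]}}

```text
clock: 7.55
ee_pos: [833.6, -128.5, 448.7]
orientation: [[1.0, 0.021, -0.015], [0.021, -1.0, 0.002], [-0.015, -0.002, -1.0]]
ft_force: [-0.7, -0.3, 0.4]
width: 0.381
```

```bash
python3 look.py top t9
python3 - <<'E'
from h import *
im,dp,c,s=pickle.load(open("t9.pkl","rb"))
cv2.imwrite("pics/t9c.png",cv2.resize(im[100:270,220:500],(784,476),interpolation=cv2.INTER_CUBIC))
print(delta(s["orientation"],s["ee_pos"],[575,-60,450]))
E
```

```text
7.55 [ 833.6 -128.5  448.7] [ 1.     0.021 -0.015] 0.38130336682974575 [-0.7 -0.3  0.4] [ 0.24  0.78 -0.32  0.92  0.22  1.48  0.01]
[-0.2571054  -0.07380423  0.00280333]
```

View pics/t9c.png

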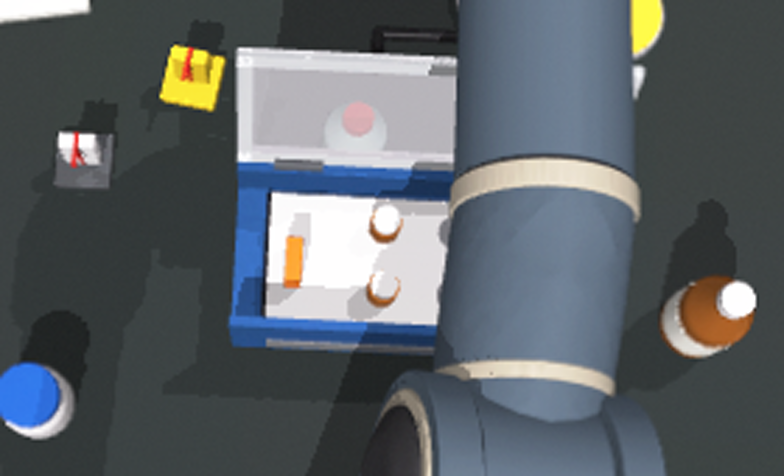

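Request:
{"name": "arm_command", "arguments": {"claw": [150,150,150,150,150,150,150,150,150,150], "slide": [[0,0,-0.02],[-0.0322,-0.0134,0],[-0.0322,-0.0134,0],[-0.0322,-0.0134,0],[-0.0322,-0.0134,0],[-0.0322,-0.0134,0],[-0.0322,-0.0134,0],[-0.0322,-0.0134,0],[-0.0322,-0.0134,0],[0,0,0]], "rotation": [[0,0,0],[0,0,0],[0,0,0],[0,0,0],[0,0,0],[0,0,0],[0,0,0],[0,0,0],[0,0,0],[0,0,0]]}}

```text
clock: 8.43
ee_pos: [570.6, -22.8, 471.9]
orientation: [[0.999, 0.026, -0.026], [0.026, -1.0, 0.002], [-0.026, -0.003, -1.0]]
ft_force: [-0.5, 0.1, 0.3]
width: 0.412
```

Request:
{"name": "arm_command", "arguments": {"claw": [150,150,150,150,150,150,150,150,150,150,150,150,150,150], "slide": [[0,0,0],[0,0,0],[0,0,0],[0,0,0],[0,0,0],[0,0,0],[0,0,0],[0,0,0],[0,0,0],[0,0,0],[0,0,0],[0,0,0],[0,0,0],[0,0,0]], "rotation": [[0,0,-0.12],[0,0,-0.12],[0,0,-0.12],[0,0,-0.12],[0,0,-0.12],[0,0,-0.12],[0,0,-0.12],[0,0,-0.12],[0,0,-0.12],[0,0,-0.12],[0,0,-0.12],[0,0,-0.12],[0,0,-0.12],[0,0,0]]}}

```text
clock: 9.6
ee_pos: [576.0, -26.7, 471.5]
orientation: [[-0.012, 1.0, -0.021], [1.0, 0.012, 0.003], [0.003, -0.021, -1.0]]
ft_force: [0.7, -0.4, 0.3]
width: 0.415
```

```bash
python3 look.py wrist w10
```

```text
9.6 [576.  -26.7 471.5] [-0.012  1.     0.003] 0.41542089237944524 [ 0.7 -0.4  0.3] [ 0.51  0.34 -0.69  1.65  0.22  1.26  1.36]
```

View pics/w10.png

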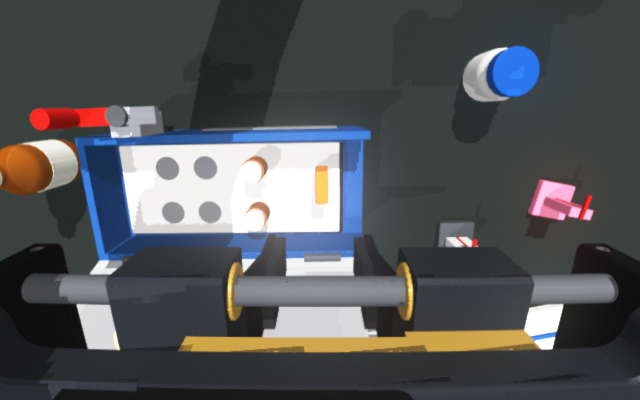

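Run:
```python
from h import *
im,dp,c,s=pickle.load(open("w10.pkl","rb"))
cv2.imwrite("pics/w10c.png",cv2.resize(im[110:270,300:500],(750,600),interpolation=cv2.INTER_CUBIC))
h=cv2.cvtColor(im,cv2.COLOR_BGR2HSV); m=((h[...,0]>8)&(h[...,0]<22)&(h[...,1]>150)&(h[...,2]>120)).astype(np.uint8)
k,l,st,ce=cv2.connectedComponentsWithStats(m)
for i in range(1,k):
    if st[i,4]>60: print(st[i],ce[i])
```

```text
[   0  145   49   46 1570] [ 21.62420382 164.74203822]
[316 167  11  36 260] [322.27692308 181.24230769]
[402 263  11  57 200] [407.24 290.98]
[227 291  14  29 170] [232.59411765 309.22941176]
[ 180  331  359   21 5256] [367.03063166 342.49010654]
```

View pics/w10c.png

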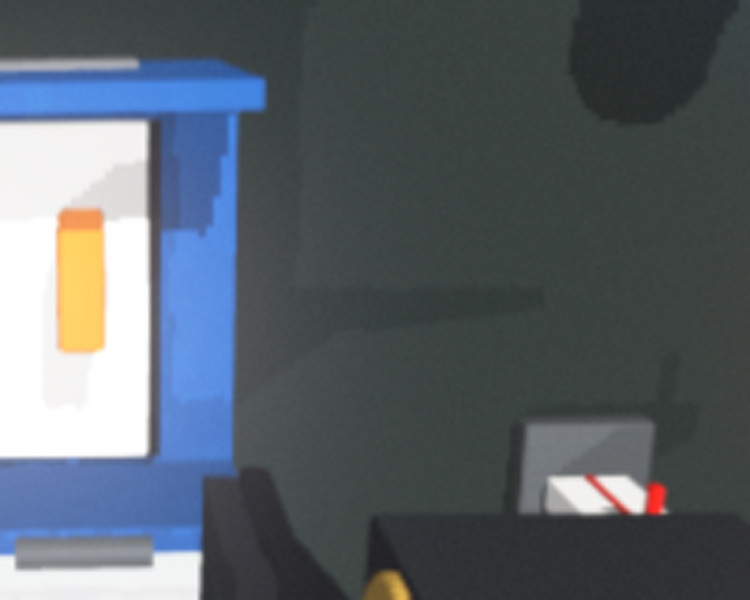

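Run:
```python
from h import *
im,dp,c,s=pickle.load(open("w10.pkl","rb"))
q=lambda p:(p[0]/3.75+300,p[1]/3.75+110)
g=onz(c,q((81,291)),108);e=onz(c,q((156,290)),66);mo=onz(c,q((237,300)),60);tip=onz(c,q((656,488)),64)
for n,p in dict(grip=g,edge=e,mouth=mo,tip=tip,eA=onz(c,q((155,122)),66),eB=onz(c,q((155,455)),66),m1=onz(c,q((238,118)),60),m2=onz(c,q((235,455)),60),g1=onz(c,q((81,230)),108),g2=onz(c,q((81,352)),108)).items(): print(n,p.round(1))
u=np.array([-.032,.9995]); print("edge-mouth",(e-mo)[:2]@u,"tip-mouth",(tip-mo)[:2]@u,"tip-edge",(tip-e)[:2]@u,"edge-grip",(e-g)[:2]@u)
print(delta(s["orientation"],s["ee_pos"],[g[0],g[1],320]))
```

```text
grip [577.8 -23.  108. ]
edge [586.8   1.3  66. ]
mouth [591.1  28.   60. ]
tip [653.3 172.1  64. ]
eA [534.   -0.6  66. ]
eB [642.4   2.6  66. ]
m1 [532.9  25.6  60. ]
m2 [644.3  29.8  60. ]
g1 [560.3 -23.3 108. ]
g2 [595.7 -22.7 108. ]
edge-mouth -26.570417617810577 tip-mouth 142.0404046402088 tip-edge 168.61082225801937 edge-grip 23.980260280647684
[0.00318877 0.00497446 0.15144257]
```

Request:
{"name": "arm_command", "arguments": {"claw": [150,150,150,150,150,150,150], "slide": [[0.0037,0.0018,0],[0,0,0.035],[0,0,0.035],[0,0,0.035],[0,0,0.035],[0,0,0.03],[0,0,0]], "rotation": [[-0.021,0,-0.02],[0,0,0],[0,0,0],[0,0,0],[0,0,0],[0,0,0],[0,0,0]]}}

```text
clock: 10.23
ee_pos: [575.6, -22.5, 295.5]
orientation: [[-0.03, 1.0, -0.01], [1.0, 0.03, 0.003], [0.003, -0.009, -1.0]]
ft_force: [-1.7, -1.4, -0.6]
width: 0.409
```

```bash
python3 look.py wrist w11; python3 -c "
from plant import robot
print(robot.state()['orientation'].round(4))"
```

```text
10.2333 [575.6 -22.5 295.5] [-0.03   1.     0.003] 0.4087198176436299 [-1.7 -1.4 -0.6] [ 0.44  0.51 -0.62  1.85  0.36  0.91  1.24]
[[-0.0299  0.9995 -0.0045]
 [ 0.9995  0.0299  0.0033]
 [ 0.0034 -0.0044 -1.    ]]
```

View pics/w11.png

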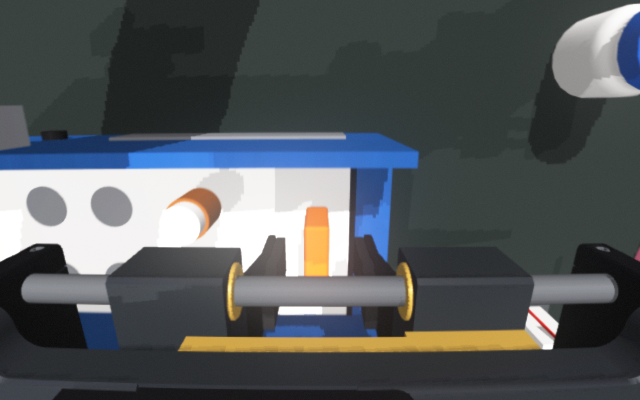

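Request:
{"name": "arm_command", "arguments": {"claw": [150,150,150,255,255,255,255,255,255], "slide": [[0,0.001,0.02],[0,0,0.019],[0,0,0],[0,0,0],[0,0,0],[0,0,0],[0,0,0],[0,0,0],[0,0,0]], "rotation": [[0,0,0],[0,0,0],[0,0,0],[0,0,0],[0,0,0],[0,0,0],[0,0,0],[0,0,0],[0,0,0]], "force": 35}}

```text
clock: 11.03
ee_pos: [579.5, -22.4, 263.7]
orientation: [[-0.03, 1.0, 0.004], [1.0, 0.03, 0.002], [0.002, 0.004, -1.0]]
ft_force: [0.5, -2.1, 6.6]
width: 0.159
```

```bash
python3 look.py wrist w12; python3 -c "
from plant import robot
print(robot.state()['orientation'].round(4))"
```

```text
11.0333 [579.5 -22.4 263.7] [-0.03   1.     0.002] 0.15896822594979354 [ 0.5 -2.1  6.6] [ 0.41  0.55 -0.6   1.87  0.4   0.84  1.21]
[[-0.0296  0.9996  0.0041]
 [ 0.9996  0.0296  0.0018]
 [ 0.0017  0.0042 -1.    ]]
```

View pics/w12.png

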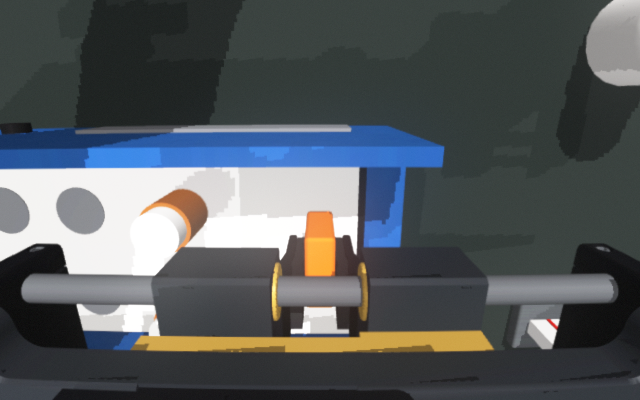

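Request:
{"name": "arm_command", "arguments": {"claw": [255,255,255,255], "slide": [[0,0,-0.005],[0,0,0],[0,0,0],[0,0,0]], "rotation": [[0,0,0],[0,0,0],[0,0,0],[0,0,0]], "force": 45}}

```text
clock: 11.42
ee_pos: [578.4, -21.8, 266.7]
orientation: [[-0.031, 1.0, 0.0], [1.0, 0.03, 0.004], [0.003, 0.001, -1.0]]
ft_force: [0.2, 0.9, -4.1]
width: 0.153
```

Request:
{"name": "arm_command", "arguments": {"claw": [255,255,255,255,255,255,255,255,255,255], "slide": [[0,0,0.0015],[0,0,0],[0.008,0,0],[0.012,0,0],[0.012,0,0],[0.012,0,0],[0.012,0,0],[0.008,0,0],[0,0,0],[0,0,0]], "rotation": [[0,0,0],[0,0,0],[0,0,0],[0,0,0],[0,0,0],[0,0,0],[0,0,0],[0,0,0],[0,0,0],[0,0,0]]}}

```text
clock: 12.25
ee_pos: [576.9, 42.8, 266.0]
orientation: [[-0.032, 0.999, 0.002], [0.999, 0.032, 0.003], [0.003, 0.002, -1.0]]
ft_force: [-0.4, 0.0, -3.6]
width: 0.158
```

```bash
python3 look.py scene s13
python3 - <<'E'
import cv2
im=cv2.imread("pics/s13.png"); cv2.imwrite("pics/s13c.png",cv2.resize(im[110:320,210:430],(628,600),interpolation=cv2.INTER_CUBIC))
E
```

```text
12.25 [576.9  42.8 266. ] [-0.032  0.999  0.003] 0.1576899999138364 [-0.4  0.  -3.6] [ 0.31  0.55 -0.61  1.87  0.4   0.85  1.1 ]
```

View pics/s13c.png

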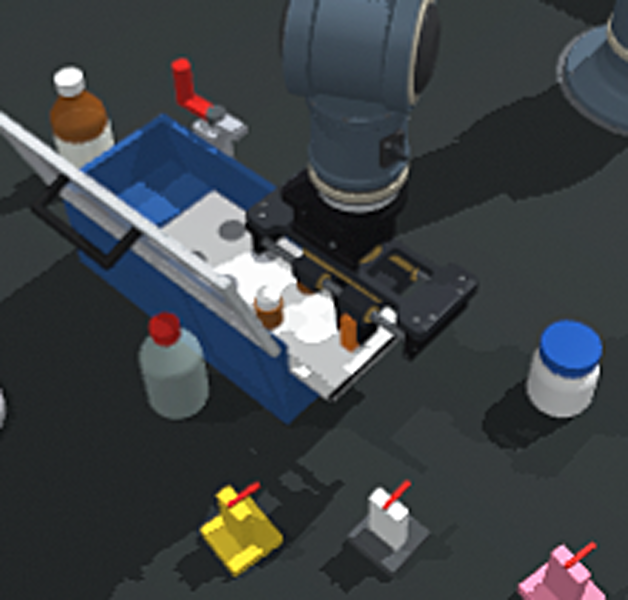

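Request:
{"name": "arm_command", "arguments": {"claw": [255,255,255,255,255,255,255,255,255,255,255,255,255], "slide": [[0,0,0.0005],[0,0,0],[0.008,0,0],[0.01,0,0],[0.012,0,0],[0.012,0,0],[0.012,0,0],[0.012,0,0],[0.012,0,0],[0.01,0,0],[0.007,0,0],[0,0,0],[0,0,0]], "rotation": [[0,0.008,0],[0,0,0],[0,0,0],[0,0,0],[0,0,0],[0,0,0],[0,0,0],[0,0,0],[0,0,0],[0,0,0],[0,0,0],[0,0,0],[0,0,0]]}}

```text
clock: 13.38
ee_pos: [574.0, 137.7, 266.5]
orientation: [[-0.032, 0.999, 0.002], [0.999, 0.032, 0.011], [0.011, 0.002, -1.0]]
ft_force: [-0.6, 0.3, -2.4]
width: 0.158
```

```bash
for n in wrist scene top; do python3 look.py $n z14$n; done
python3 - <<'E'
import cv2
im=cv2.imread("pics/z14scene.png"); cv2.imwrite("pics/s14c.png",cv2.resize(im[150:330,240:440],(666,600),interpolation=cv2.INTER_CUBIC))
im=cv2.imread("pics/z14top.png"); cv2.imwrite("pics/t14c.png",cv2.resize(im[110:260,220:460],(800,500),interpolation=cv2.INTER_CUBIC))
E
```

```text
13.3833 [574.  137.7 266.5] [-0.032  0.999  0.011] 0.15754524514786158 [-0.6  0.3 -2.4] [ 0.15  0.56 -0.61  1.84  0.4   0.86  0.94]
13.4333 [574.1 137.  266.4] [-0.031  0.999  0.011] 0.1594958465387528 [ 0.4  0.5 -2.8] [ 0.15  0.56 -0.61  1.84  0.4   0.86  0.94]
13.4833 [574.2 136.5 266.3] [-0.03   1.     0.011] 0.15529654499243517 [-0.1  0.6 -1.9] [ 0.15  0.56 -0.61  1.84  0.4   0.86  0.94]
```

View pics/s14c.png

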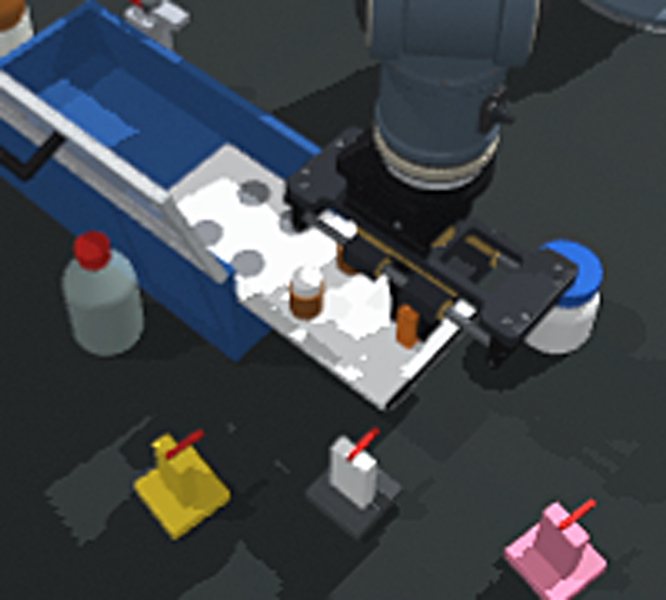

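View pics/t14c.png

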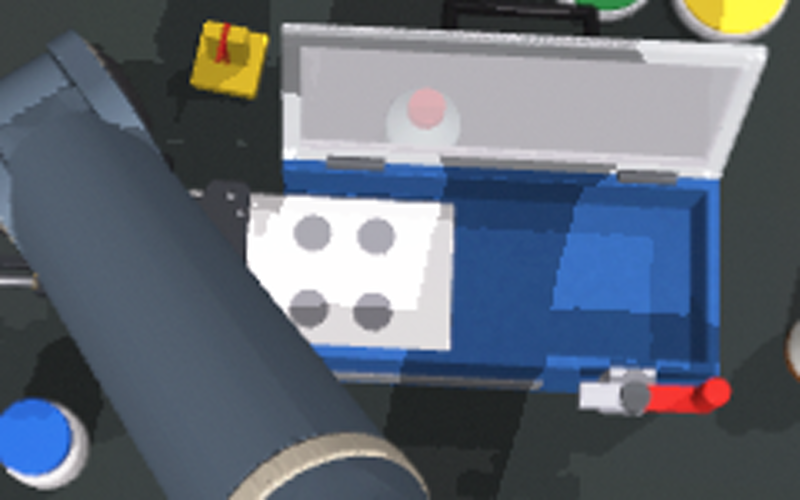

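View pics/z14wrist.png

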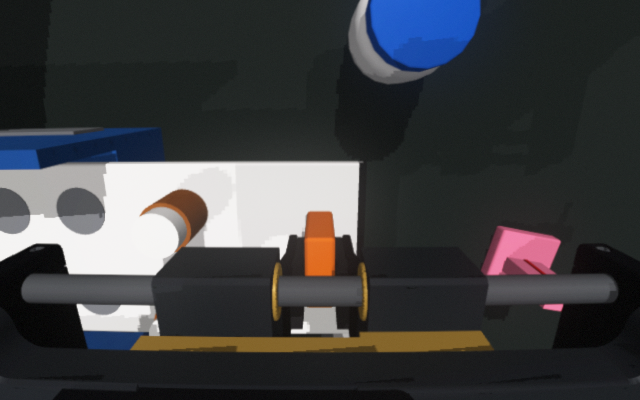

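Run:
```python
from h import *
u=np.array([-.0315,.9995])
im,dp,c,s=pickle.load(open("z14scene.pkl","rb"))
q=lambda p:(p[0]/3.333+240,p[1]/3.333+150)
A=onz(c,q((385,408)),66);A2=onz(c,q((466,318)),66);t=onz(c,q((377,432)),64);print("scene",A,A2,t,"gap",(t-A)[:2]@u,(t-A2)[:2]@u)
im,dp,c,s=pickle.load(open("z14wrist.pkl","rb"))
for z in(66,68):
    e1=onz(c,(362,164),z);e2=onz(c,(362,240),z);print("wrist",e1.round(1),e2.round(1),(np.array([653.3,172.1])-e1[:2])@u)
# tail tilt from top view: corner positions
im,dp,c,s=pickle.load(open("z14top.pkl","rb"))
q=lambda p:(p[0]/3.333+220,p[1]/3.333+110)
for p in [(454,203),(450,350)]: print(onz(c,q(p),68))
cv2.imwrite("pics/z14e.png",cv2.resize(pickle.load(open("z14scene.pkl","rb"))[0][235:300,325:395],(700,650),interpolation=cv2.INTER_CUBIC))
```

```text
scene [634.98789897 163.90631355  66.        ] [536.94872879 157.95582302  66.        ] [652.00406175 171.46182572  64.        ] gap 7.015725281347119 9.875006711479134
wrist [528.6 162.4  66. ] [573.7 165.5  66. ] 5.805789316731956
wrist [528.3 162.1  68. ] [572.8 165.1  68. ] 6.084537406580503
[641.97226967 -96.76813855  68.        ]
[ 536.08709801 -100.72846245   68.        ]
```

View pics/z14e.png

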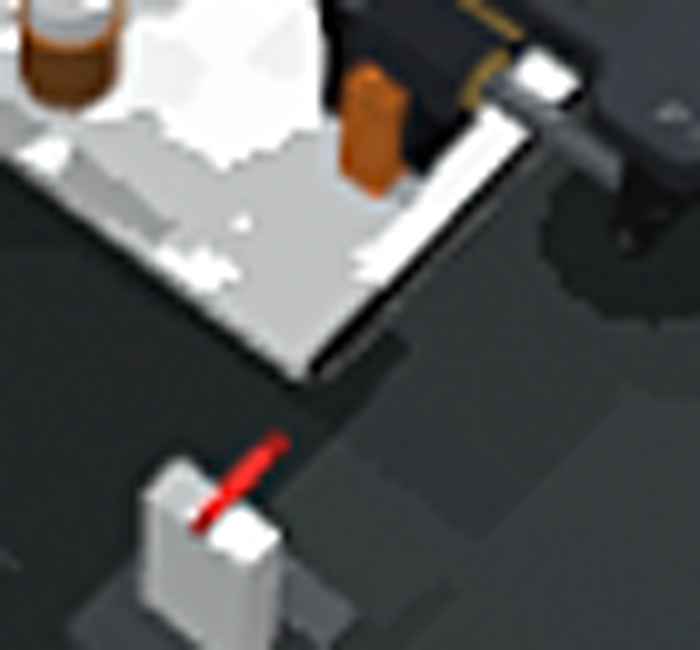

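Request:
{"name": "arm_command", "arguments": {"claw": [255,255,255,255,255,255], "slide": [[0.004,0,0],[0.003,0,0.0005],[0,0,0],[0,0,0],[0,0,0],[0,0,0]], "rotation": [[0,0,0],[0,0,0],[0,0,0],[0,0,0],[0,0,0],[0,0,0]]}}

```text
clock: 14.03
ee_pos: [573.8, 144.1, 266.1]
orientation: [[-0.03, 1.0, 0.002], [0.999, 0.03, 0.011], [0.011, 0.002, -1.0]]
ft_force: [-0.2, 0.8, -2.6]
width: 0.156
```

```bash
for n in wrist scene top; do python3 look.py $n z15$n; done
python3 - <<'E'
from h import *
s=pickle.load(open("z15scene.pkl","rb"))[0]
cv2.imwrite("pics/z15e.png",cv2.resize(s[230:295,325:395],(700,650),interpolation=cv2.INTER_CUBIC))
E
```

```text
14.0333 [573.8 144.1 266.1] [-0.03   0.999  0.011] 0.15584345543496203 [-0.2  0.8 -2.6] [ 0.14  0.56 -0.61  1.84  0.4   0.86  0.93]
14.0833 [573.8 144.1 266.1] [-0.03   0.999  0.011] 0.15937526377326078 [-0.9  1.  -2.3] [ 0.14  0.56 -0.61  1.84  0.4   0.86  0.93]
14.1333 [573.8 144.1 266.1] [-0.03   0.999  0.011] 0.1542069995808994 [-1.  -0.2 -1.7] [ 0.14  0.56 -0.61  1.84  0.4   0.86  0.93]
```

View pics/z15e.png

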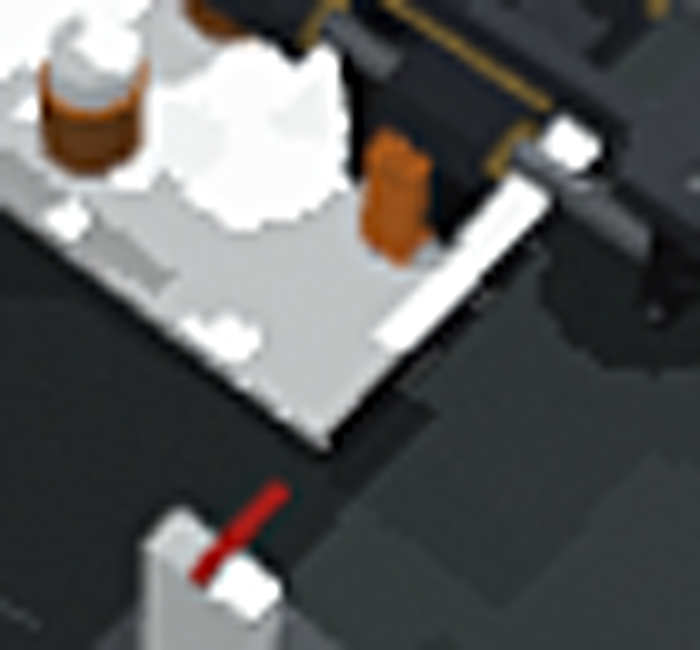

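View pics/z15wrist.png

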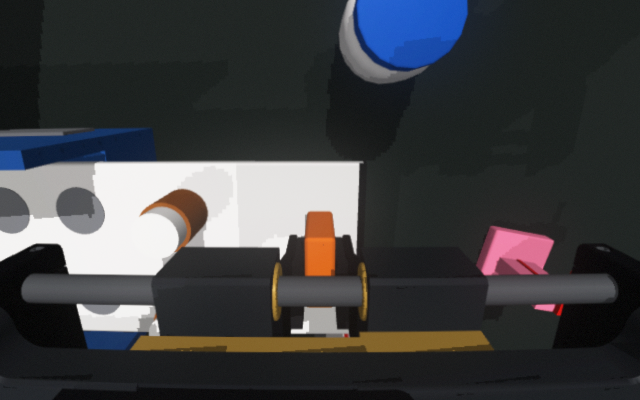

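Run:
```python
from h import *
u=np.array([-.0315,.9995])
im,dp,c,s=pickle.load(open("z15scene.pkl","rb"))
q=lambda p:((p[0]+.5)/10-.5+325,(p[1]+.5)/10-.5+230)
# pointer axis
P=[onz(c,q(p),64) for p in [(283,492),(202,576)]]; print("pointer",P,[p[:2]@u for p in P], np.linalg.norm(P[0]-P[1]))
for z in (68,70):
  L=[onz(c,q(p),z) for p in [(330,440),(440,322),(543,208)]]; print("white end",z,[(p[:2]@u).round(1) for p in L],L[0])
G=onz(c,q((400,150)),109); print("grip top",G,G[:2]@u)
im,dp,c,s=pickle.load(open("z15wrist.pkl","rb"))
a=onz(c,(359,190),69);b=onz(c,(364,190),69);print("wrist white end/outer",a[:2]@u,b[:2]@u)
r=onz(c,(345,335),66);print("red?",r,r[:2]@u)
cv2.imwrite("pics/z15w.png",cv2.resize(im[310:350,290:370],(800,400),interpolation=cv2.INTER_CUBIC))
im=pickle.load(open("z15wrist.pkl","rb"))[0]
cv2.imwrite("pics/z15w2.png",cv2.resize(im[150:240,330:400],(560,600),interpolation=cv2.INTER_CUBIC))
```

```text
pointer [array([650.75220973, 169.5751237 ,  64.        ]), array([679.39648703, 170.27915156,  64.        ])] [np.float64(148.991641527106), np.float64(148.7930226407816)] 28.652927906877395
white end 68 [np.float64(149.9), np.float64(149.5), np.float64(148.5)] [634.92573942 169.94065146  68.        ]
white end 70 [np.float64(150.5), np.float64(150.1), np.float64(149.1)] [635.86906983 170.61241228  70.        ]
grip top [585.27221609 145.93712423 109.        ] 127.42808086564614
wrist white end/outer 150.45605730449452 153.2203843462425
red? [640.04640713 165.43233415  66.        ] 145.1881561586582
```

View pics/z15w.png

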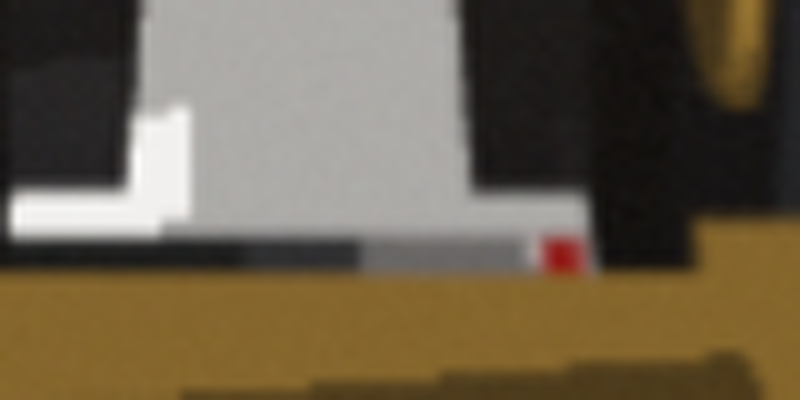

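View pics/z15w2.png

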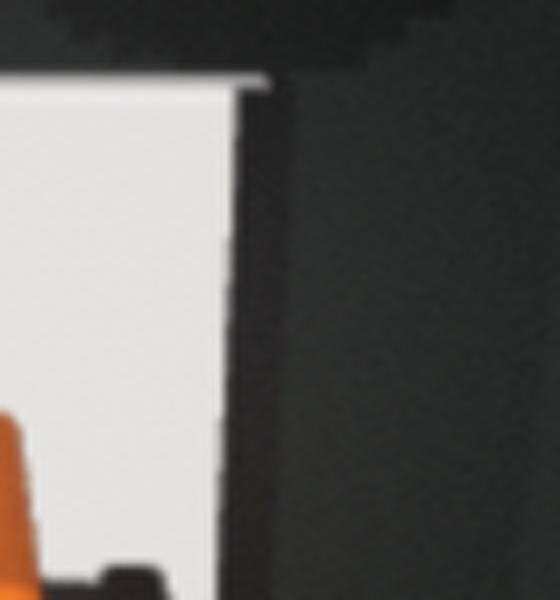

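Run:
```python
from h import *
u=np.array([-.0315,.9995])
im,dp,c,s=pickle.load(open("z15wrist.pkl","rb"))
for z in (68,69,70):
    a=onz(c,(348.6,332),z);print("white end",z,a.round(1),(a[:2]@u).round(2))
for z in (64,66):
    b=onz(c,(345.9,335.2),z);print("red",z,b.round(1),(b[:2]@u).round(2))
print(c["world_from_camera"][:3,3])
im,dp,c,s=pickle.load(open("z15top.pkl","rb"))
cv2.imwrite("pics/t15c.png",cv2.resize(im[110:260,220:460],(800,500),interpolation=cv2.INTER_CUBIC))
m=pickle.load(open("d0.pkl","rb"))["top"]
h=cv2.cvtColor(m[0],cv2.COLOR_BGR2HSV)[140:165,238:258]
print(onz(m[2],(246.6,153.7),64)[:2]@u, "tail corners top:",[ (onz(c,(p[0]/3.333+220,p[1]/3.333+110),68)[:2]@u).round(1) for p in [(454,203),(450,350)]])
```

```text
white end 68 [636.1 167.3  68. ] 147.23
white end 69 [635.3 167.2  69. ] 147.11
white end 70 [634.6 167.1  70. ] 147.0
red 64 [641.8 166.3  64. ] 145.98
red 66 [640.2 166.   66. ] 145.77
[496.38510941 142.52455132 247.29607911]
146.72902991793768 tail corners top: [np.float64(-116.9), np.float64(-117.6)]
```

View pics/t15c.png

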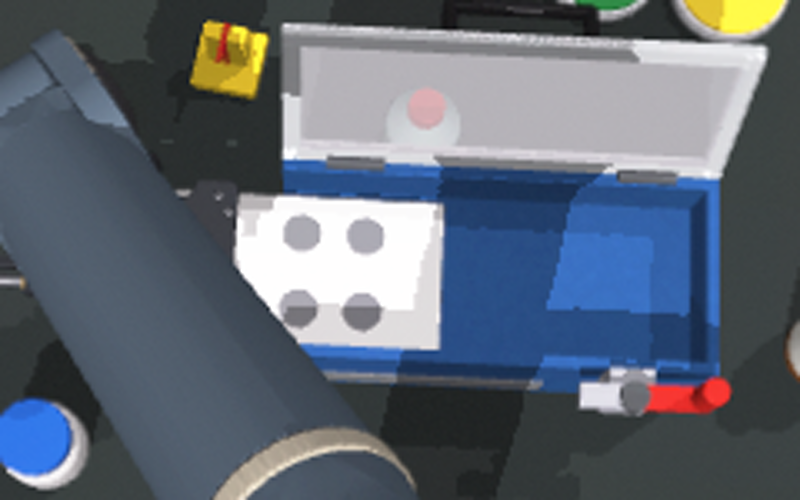

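Request:
{"name": "arm_command", "arguments": {"claw": [255,255,255,255,255], "slide": [[-0.0025,0,0],[0,0,0],[0,0,0],[0,0,0],[0,0,0]], "rotation": [[0,0,0],[0,0,0],[0,0,0],[0,0,0],[0,0,0]]}}

```text
clock: 14.6
ee_pos: [574.1, 141.0, 265.9]
orientation: [[-0.03, 1.0, 0.002], [0.999, 0.03, 0.01], [0.01, 0.002, -1.0]]
ft_force: [-0.3, -0.5, -1.2]
width: 0.159
```

```bash
for n in wrist scene; do python3 look.py $n z16$n; done
python3 - <<'E'
from h import *
im,_,c,_=pickle.load(open("z16scene.pkl","rb"))
a=im[230:295,325:395]; a=cv2.convertScaleAbs(a,alpha=2.2,beta=10)
cv2.imwrite("pics/z16e.png",cv2.resize(a,(700,650),interpolation=cv2.INTER_CUBIC))
cv2.imwrite("pics/z16s.png",cv2.resize(im[100:310,210:430],(628,600),interpolation=cv2.INTER_CUBIC))
E
```

```text
14.6 [574.1 141.  265.9] [-0.03   0.999  0.01 ] 0.15944375056440302 [-0.3 -0.5 -1.2] [ 0.14  0.56 -0.61  1.84  0.41  0.86  0.94]
14.65 [574.  141.1 266. ] [-0.03   0.999  0.01 ] 0.157742099903551 [ 0.1 -0.6 -1.7] [ 0.14  0.56 -0.61  1.84  0.41  0.86  0.94]
```

View pics/z16e.png

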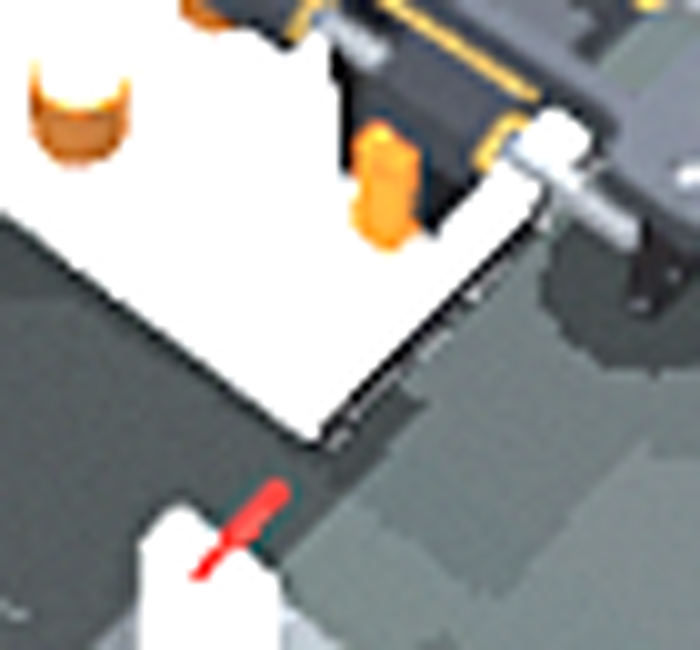

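View pics/z16s.png

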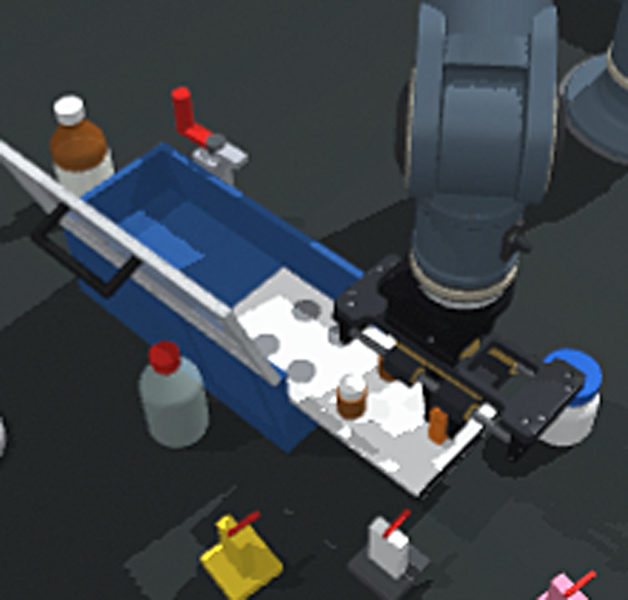

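Run:
```python
from h import *
u=np.array([-.0315,.9995])
im,dp,c,s=pickle.load(open("z16scene.pkl","rb"))
q=lambda p:((p[0]+.5)/10-.5+325,(p[1]+.5)/10-.5+230)
for n,z,ps in [("pointer",64,[(280,490),(240,531),(200,574)]),("white end",70.5,[(320,430),(430,312),(540,195)]),("outer bottom",62.8,[(328,442),(440,322),(540,218)])]:
    print(n,[(onz(c,q(p),z)[:2]@u).round(2) for p in ps])
# luminance profile across the strip: perpendicular direction in image, averaged along the strip
g=cv2.cvtColor(im,cv2.COLOR_BGR2GRAY).astype(np.float32)
a=np.array(q((345,405)));b=np.array(q((480,260)))
d=(b-a)/np.linalg.norm(b-a);n=np.array([-d[1],d[0]]); n=n if n[1]>0 else -n
o=np.arange(-2,5,.5)
for k in o:
    pts=np.array([a+t*(b-a)+k*n for t in np.linspace(0,1,30)],np.float32)
    v=cv2.remap(g,pts[None,:,0],pts[None,:,1],cv2.INTER_LINEAR).mean()
    m=(a+b)/2+k*n; print(k,v.round(1),(onz(c,m,70.5)[:2]@u).round(1),(onz(c,m,62.8)[:2]@u).round(1))
im,dp,c,s=pickle.load(open("z16wrist.pkl","rb"))
cv2.imwrite("pics/z16w.png",cv2.resize(im[310:350,290:370],(800,400),interpolation=cv2.INTER_CUBIC))
```

```text
pointer [np.float64(148.15), np.float64(147.98), np.float64(148.14)]
white end [np.float64(147.31), np.float64(146.83), np.float64(146.49)]
outer bottom [np.float64(148.17), np.float64(147.79), np.float64(147.96)]
-2.0 233.3 142.3 139.8
-1.5 229.7 143.6 141.0
-1.0 205.3 144.8 142.2
-0.5 143.4 146.0 143.5
0.0 65.0 147.2 144.7
0.5 24.2 148.4 145.9
1.0 27.5 149.6 147.1
1.5 38.8 150.8 148.4
2.0 42.1 152.0 149.6
2.5 43.1 153.2 150.8
3.0 44.8 154.4 152.0
3.5 45.9 155.6 153.2
4.0 46.1 156.8 154.4
4.5 45.7 158.0 155.6
```

Run:
```python
from h import *
u=np.array([-.0315,.9995])
for f in ("d0","z15scene","z16scene"):
    d=pickle.load(open(f+".pkl","rb")); im,c=(d["scene"][0],d["scene"][2]) if f=="d0" else (d[0],d[2])
    h=cv2.cvtColor(im,cv2.COLOR_BGR2HSV); b=im.astype(float)
    w=np.clip(b[...,2]-np.maximum(b[...,0],b[...,1])-25,0,None); r=w[272:294,340:358]
    ys,xs=np.mgrid[272:294,340:358]; p=((xs*r).sum()/r.sum(),(ys*r).sum()/r.sum()); P=onz(c,p,64.5); print(f,p,P,P[:2]@u)
d=pickle.load(open("d0.pkl","rb"))["top"]; 
im,dp,c,s=pickle.load(open("w10.pkl","rb")); b=im.astype(float); w=np.clip(b[...,2]-np.maximum(b[...,0],b[...,1])-40,0,None)[236:250,470:482]
ys,xs=np.mgrid[236:250,470:482];p=((xs*w).sum()/w.sum(),(ys*w).sum()/w.sum());P=onz(c,p,64);print(p,P,P[:2]@u)
# case mouth in scene from d0 lid corners vs wrist; relative tip-mouth
im,dp,c,s=pickle.load(open("z16wrist.pkl","rb"))
```

```text
d0 (np.float64(348.5572629051621), np.float64(282.5217286914766)) [664.9815162  168.98140837  64.5       ] 147.94999990965852
z15scene (np.float64(348.4992307692308), np.float64(282.6703846153846)) [665.35396082 169.13474087  64.5       ] 148.0915237387002
z16scene (np.float64(348.46963946869073), np.float64(282.7887413029728)) [665.62414327 169.28411577  64.5       ] 148.23231319532078
(np.float64(474.3728348119983), np.float64(242.5487959442332)) [656.55166917 171.82742215  64.        ] 151.0601308553481
```

View pics/z16w.png

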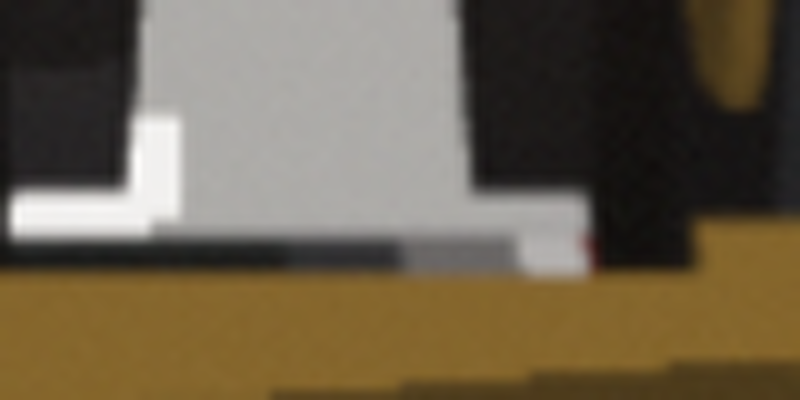

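```bash
python3 look.py top z17top
python3 - <<'E'
from h import *
im,dp,c,s=pickle.load(open("z17top.pkl","rb")); u=np.array([-.0315,.9995])
def z(px):
    o,d=ray(c,px); dep=np.median(dp[int(px[1])-2:int(px[1])+3,int(px[0])-2:int(px[0])+3]); P=o+d*dep; return P
for t in [(425,250),(425,330),(400,280),(335,270),(330,235),(270,220),(480,300),(500,250),(650,320)]:
    p=(t[0]/3.333+220,t[1]/3.333+110); print(t,z(p).round(1),im[int(p[1]),int(p[0])])
im,dp,c,s=pickle.load(open("z16scene.pkl","rb"))
print("scene")
for t in [(290,280),(250,310),(330,390),(395,470),(420,488),(180,240),(160,260)]:
    p=(t[0]/2.855+210,t[1]/2.855+100); P=z(p);print(t,P.round(1),(P[:2]@u).round(1))
E
```

```text
14.7 [574.  141.2 266. ] [-0.03   0.999  0.011] 0.15668438012929897 [ 1.2 -0.2 -2.1] [ 0.14  0.56 -0.61  1.84  0.41  0.86  0.94]
(425, 250) [606.1 -78.5  68.1] [230 228 232]
(425, 330) [548.9 -82.4  67.6] [222 220 223]
(400, 280) [583.2 -62.4  67.4] [254 254 255]
(335, 270) [586.3 -16.2  69.4] [254 254 255]
(330, 235) [611.3 -10.7  69.1] [254 254 254]
(270, 220) [619.   32.6  68.3] [254 254 254]
(480, 300) [ 574.8 -120.1   60.3] [133  77  41]
(500, 250) [ 612.2 -132.2   60. ] [134  80  42]
(650, 320) [ 570.1 -241.1   60.1] [109  63  34]
scene
(290, 280) [543.7 -74.5  66.8] -91.6
(250, 310) [595.4 -75.9  65.6] -94.6
(330, 390) [610.2  43.3  66.7] 24.1
(395, 470) [632.  139.   68.3] 119.0
(420, 488) [630.5 164.8  68.3] 144.9
(180, 240) [ 577.1 -200.    58. ] -218.1
(160, 260) [700.5 -45.3 241.5] -67.3
```

```bash
python3 -c "
from plant import robot
print(robot.hand_in())"
```

```text
the job is handed in; nothing more can be done
None
```

I swung the latch aside, opened the lid, and drew the tray out to the mark. The job was handed in at 14.7 s with the gripper still holding the tray. No verdict is reported, so what follows is my own last checks.

- **Latch and lid:** The latch measured about 1.58 rad, with the stop at 1.6. The lid came to about 1.89 rad when opened, with the stop at 1.9. It still leaned back in the later pictures.
- **Tray level:** The depth image put the inner end on the floor (tray top at 67.8 mm, floor at 60.1 mm). The outer end sat about 2 mm higher, and the gripper carried about 2 N of lift at 45 N grip. I saw no sign of it tipping at any stage.
- **Edge to pointer:** I drew about 3 mm too far at first and pushed the tray back. In the scene camera the edge then lay within about 1 mm of the pointer.
- **Where the checks disagreed:** The earlier wrist and top views put the edge about 1–2 mm short of the pointer. The gripper position read against the scene camera put it about 1 mm past. I took the scene view, which showed both at once.
- **Bystanders and stand:** The bottles appeared unmoved in the last pictures, though I did not re-measure them. The gripper is clear of the stand. I used the white-post stand and left the pink and yellow look-alikes alone.

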